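# Click the tray home and empty the stone pot

### The arm

A 7-joint arm with a two-finger parallel gripper is mounted at the origin on the work surface. World frame = base frame: x ahead of the robot, y to its left, z up, the work surface at z = 0. Lengths are in m, angles in rad, forces in N, time in s.
With the tool pointing down it reaches from about 0.425 to 0.8 m from the base axis. Payload 8.3 kg.
Tool frame: the origin (TCP) lies midway between the tips of the shut fingers; the grasp point (between the pads) lies ctrl.pinch_z behind it (ctrl.pinch_z is the distance from the TCP to the grasp point, in m); z points along the fingers, y is the line along which they close (so a half turn about z gives the same grasp; the last joint's range is limited). The gripper opens to 85 mm and grips with 20 to 120 N. Pads are 22 mm wide; open, the fingers measure 114 mm over their backs; the gripper's body (76 mm by 85 mm) begins 54 mm behind the grasp point. The pads swing forward as they close: fully open they stand 13 mm farther back than shut.
Start: joints at [1.149, 0.383, 0.016, 1.37, -0.006, 1.388, -0.046], TCP at [0.22, -0.585, 0.231] pointing down, gripper open.
Joint ranges: [-2.95, 2.95], [-0.25, 2.06], [-1.52, 1.56], [0.18, 2.33], [-1.44, 4.58], [0.02, 2.06], [-3.01, 3.01]. Speed limits (rad/s): [2.39, 2.39, 3.01, 3.01, 3.14, 3.14, 3.14].

### API

Orientations are given as a unit quaternion [x, y, z, w].
In Python, from cell import ctrl gives the robot as it stands.
- The arm moves only by the tool step_arm, never from a script. Its argument "commands" is a list that holds one entry, the list of rows, each a list of 6 numbers: the shift along the tool's x, y, z each as a share of 0.3 m, from -1 to 1, then the turn, a rotation vector about the tool's x, y, z each as a share of 0.5 rad, from -1 to 1. A call has 1 to 8 rows; each row is the pose to reach, as a shift and turn from the pose commanded when the call began, along the tool's axes at that moment; what a row does not reach only later rows make up. A row lasts 1/12 s, in which the tool goes at most 41.7 mm and 7.16 degrees, less where a joint would pass 70% of its speed; a pose out of reach is approached as far as the arm can. A call with a number of a shift or a turn outside -1 to 1 is refused whole. A call with a gripper value outside its range is refused whole. "grip" is the closure, from -1 (fully open) to 1 (shut), set as the call begins (left out, the last holds). The fingers move at their own pace and stop on an object; the grip force is fixed at half the most. Time passes only in rows, so rows that repeat a pose let the fingers close. It gives the time, the measured TCP pose, the force, the opening and the grip force at its end, in the units of the state.
- ctrl.get_obs(): the state, without advancing time (a new reading comes with each control period).
- ctrl.capture(name): name is "side" or "top" or "wrist"; returns (picture, depth): 480x640x3 uint8, red, green, blue; 480x640 float32, m along the optical axis (not along the pixel's ray), 0 where there is no reading.
- ctrl.camera_info(name): a dict with "fovy" (degrees; the focal length in pixels is half the picture's height over the tangent of half this angle, whatever the lens; pixels are square), "cx", "cy" (the principal point, pixels), "position" and "orientation" of the camera in the world; the wrist camera has in their place "T_tool_cam" (4x4, takes a point from camera to tool coordinates, whose origin is the TCP and whose axes are the flange's). Camera axes: x right, y up, looking along -z (the intrinsics and any distortion apply to the point x, -y, -z); pixel columns grow to the right and rows downward; lengths in m; the calibration is good to about 2 mm. The wrist camera is an equidistant fisheye: a pixel r from the principal point sees the ray r / f radians off the axis. A picture is of the moment at which its call begins: read the wrist's pose just before it. camera_info takes no time and is no camera call.
- ctrl.close_job(): hands the job in; it is judged then, once.
The state is a dict: "time_s": time; "joint_pos": joint angles; "joint_vel": joint speeds; "tau": joint torques, N m; "ee_pos": TCP position; "ee_rot": TCP orientation; "wrist_force": force on the tool from outside, world axes, zero at the start; "torque": the same for the moment, N m; "width": finger opening in m; "finger_force": force on a finger pad.
Only numpy, scipy, OpenCV 4.12 (cv2) and the standard library are available. Lean on these libraries where they do the work, as an engineer would, in place of code of your own. Each camera call takes 0.05 s, during which the arm holds its last target. There are 200 camera calls.

### The job

On the little sorting stand, push the white tray along its runners until it has gone past its spring catch and sits fully home under the pot. Then swing the pot over by its crank so that all four stones drop into the tray, swing the pot back fully upright, and let go. Leave the tray home with the stones in it, and do not disturb the bottle, the crystal or the geode bowl standing around.

Things in the scene. Friction and masses are not known exactly. Their poses are not given: they have to be found in the camera images.
- stand: fixed stand: plywood base 220 (x) x 310 (y, from -245 to +65) x 12 mm, two runners along y, two aluminium uprights (x = +-74 mm, y = 0, 154 mm high) carrying the pot, rubber end stop, steel catch block (x 96, y -90, 66 mm high). Origin: on the table below the pot's middle. Its +y is the way the tray slides home; the crank is on its -x side, towards the robot
- tray (a joint): white open tray, 120 (stand's x) x 140 (y) x 50 mm high, wall 4 mm, underside 16 mm and rim 66 mm above the table. Value: m slid along the stand's +y; 0 = out, 0.10 = home against the stop, under the pot. From 21 to 10 mm before home a spring plunger must ride over a ridge on the tray's side (about 8 N); then it snaps home. Elsewhere it slides with 1 N
- tray_in (a point): centre of the tray's inner floor; axes as the stand's. The inner walls stand 58 mm (x) and 66 mm (y) from it and 46 mm high
- tray_push (a point): middle of the outer face of the tray's end wall (its -y end, the one to push on towards the stand's +y), 51 mm above the table; moves with the tray
- pot (a joint): steel pot, rim diameter 108, foot diameter 76, height 70, wall 3 mm, on a pivot along the stand's x, 140 mm above the table and 45 mm above the foot. Value: rad tipped; 0 = upright at a stop; grows as the mouth swings to the stand's -y (tray side), to a stop at 2.2. Stones slide out by about 2 rad. Stiff pivot (0.2 N m): it stays where it is left
- crank_bar (a point): middle of the crank's black round bar: 12 mm thick, 49 mm long along the stand's x, 80 mm from the pivot, turning with the pot. Pot upright: 71 mm to the +y side of the pivot and 36 mm above it; it goes over the top in an arc to the -y side. The flat crank arm joins the bar at its +x end, 23 mm from this point; the other end is free
- pot_axis (a point): point of the pot's pivot line level with the crank bar's middle (110 mm to the -x side of the stand's origin, 140 mm above the table); centre of the bar's arc
- stone0: rough chunk of grey-violet stone, about 22 x 20 x 18 mm, 22 g; origin: centre of its underside as it first lies on the pot's floor
- stone1: rough chunk of grey-violet stone, about 22 x 20 x 18 mm, 22 g; origin: centre of its underside as it first lies on the pot's floor
- stone2: rough chunk of grey-violet stone, about 22 x 20 x 18 mm, 22 g; origin: centre of its underside as it first lies on the pot's floor
- stone3: rough chunk of grey-violet stone, about 22 x 20 x 18 mm, 22 g; origin: centre of its underside as it first lies on the pot's floor
- bottle: bystander: dark purple bottle, diameter 64 mm, 170 mm high; origin: centre of its underside
- crystal: bystander: pale pointed crystal, diameter 52 mm, 95 mm high, standing; origin: centre of its underside
- geode: bystander: dark half-geode bowl, diameter 84 mm, 45 mm high; origin: centre of its underside

How it is judged:
By the outcome, as a careful person would: the job done as asked, in the order asked, and still so for the second after the job is handed in, with the robot touching nothing.
It also fails if it takes over 61 s, if anything falls off the work surface, if the arm or the gripper's body presses on something with over 40 N, if the wrist force passes 120 N, or if a joint passes its speed limit or range.

## Working session

There is one attempt and no reset: what is moved stays moved. The work goes in short steps, Python scripts to look and compute and a tool call to move; the robot and the scene stay as the last step left them, time stands still between calls to the robot, and variables do not carry over. Pictures are saved under pics/ and viewed, at most 10 in all, crops included, and the job is handed in when it is done.

Besides the shell and the picture viewer there is one more tool, called after "Call:" as name(argument=value, ...), one argument or row to a line, values as JSON. step_arm: Moves the arm, as the interface text tells. Shift numbers are shares of 0.3 m and turn numbers shares of 0.5 rad, none past 1 either way. Its arguments: {"type":"object","properties":{"commands":{"type":"array","items":{"type":"array","items":{"type":"array","items":{"type":"number","minimum":-1,"maximum":1}}}},"grip":{"type":"number"}},"required":["commands"]}

```bash
mkdir -p pics; python3 - <<'E'
from cell import ctrl
import cv2,numpy as np
o=ctrl.get_obs();print({k:np.round(v,3) for k,v in o.items()},ctrl.pinch_z)
for n in("side","top"):
    p,d=ctrl.capture(n);cv2.imwrite(f"pics/{n}0.png",p[:,:,::-1]);np.save(f"{n}.npy",d);print(n,ctrl.camera_info(n))
print(ctrl.camera_info("wrist"))
E
```

```text
{'time_s': np.float64(0.0), 'joint_pos': array([ 1.149,  0.384,  0.016,  1.371, -0.006,  1.388, -0.046]), 'joint_vel': array([ 0.001,  0.   , -0.002, -0.   , -0.001, -0.   ,  0.   ]), 'tau': array([-0.0000e+00, -6.2759e+01,  8.4400e-01, -3.7182e+01,  1.6000e-02,
        1.4000e-02,  0.0000e+00]), 'ee_pos': array([ 0.219, -0.585,  0.23 ]), 'ee_rot': array([ 0.984,  0.178, -0.   , -0.001]), 'wrist_force': array([-0.132, -0.485,  0.24 ]), 'torque': array([-0.031, -0.028,  0.036]), 'finger_force': np.float64(0.0), 'width': np.float64(0.086)} 0.0187
side {'fovy': 42.917356587330964, 'cx': 315.97944743849763, 'cy': 234.3698755601891, 'position': array([-0.05808535,  0.60384512,  0.96451783]), 'orientation': array([-0.15867151,  0.36708487,  0.85123856, -0.33980136])}
top {'fovy': 47.18699257231804, 'cx': 325.41839817210354, 'cy': 242.9881466133068, 'position': array([ 0.34537218, -0.03665844,  1.17840546]), 'orientation': array([ 0.07971489, -0.07283892, -0.68737859,  0.71822747])}
{'fovy': 65.70646984690485, 'cx': 311.37591466474635, 'cy': 234.08619666340005, 'T_tool_cam': array([[-1.48517885e-04,  9.53771964e-01,  3.00531228e-01,
         7.74365949e-02],
       [ 9.99999866e-01,  2.90542221e-04, -4.27886181e-04,
        -1.57681214e-03],
       [-4.95422853e-04,  3.00531124e-01, -9.53771879e-01,
        -1.41489589e-01],
       [ 0.00000000e+00,  0.00000000e+00,  0.00000000e+00,
         1.00000000e+00]])}
```

View pics/top0.png

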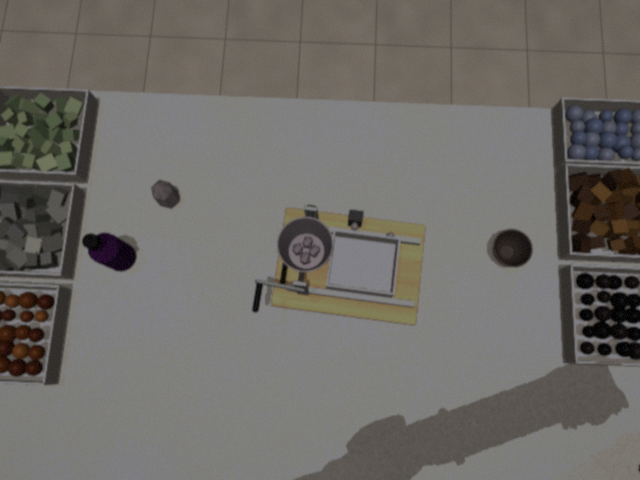

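View pics/side0.png

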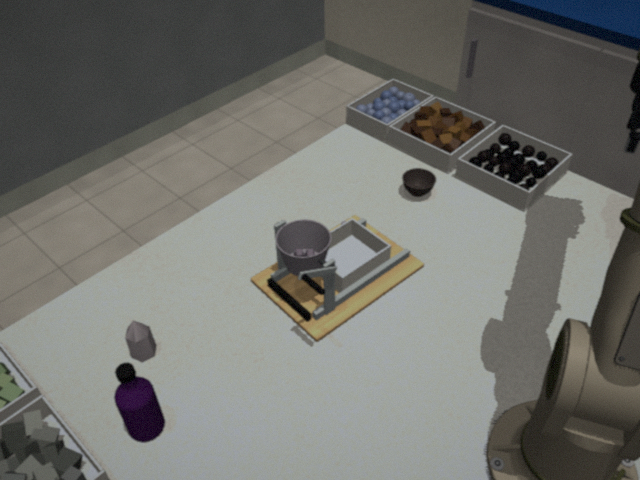

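The top view shows the base with corners near (286,208), (425,223), (415,324) and (272,308), the pot at (305,245), the tray at (363,263) and the crank bar at about (257,297). In the side view the bottle (140,405), crystal (140,340) and geode (418,182) stand well clear of the stand.

```bash
cat > h.py <<'E'
import numpy as np,cv2
from scipy.spatial.transform import Rotation as R
from cell import ctrl
def cam(n):
    i=ctrl.camera_info(n);f=240/np.tan(np.radians(i["fovy"])/2)
    return i,f,R.from_quat(i["orientation"]).as_matrix()
def at_z(n,u,v,z):
    i,f,M=cam(n);d=M@np.array([(u-i["cx"])/f,-(v-i["cy"])/f,-1]);p=i["position"]
    return p+d*(z-p[2])/d[2]
def at_d(n,u,v,D):
    i,f,M=cam(n);return i["position"]+M@(np.array([(u-i["cx"])/f,-(v-i["cy"])/f,-1])*D)
def proj(n,P):
    i,f,M=cam(n);q=(np.atleast_2d(P)-i["position"])@M
    return np.c_[i["cx"]+f*q[:,0]/-q[:,2],i["cy"]-f*q[:,1]/-q[:,2]]
E
python3 - <<'E'
import cv2
a=cv2.imread("pics/top0.png")[190:340,240:440];cv2.imwrite("pics/topc.png",cv2.resize(a,None,fx=4,fy=4,interpolation=cv2.INTER_CUBIC))
a=cv2.imread("pics/side0.png")[200:345,240:435];cv2.imwrite("pics/sidec.png",cv2.resize(a,None,fx=4,fy=4,interpolation=cv2.INTER_CUBIC))
E
```

```text
(no output)
```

View pics/topc.png

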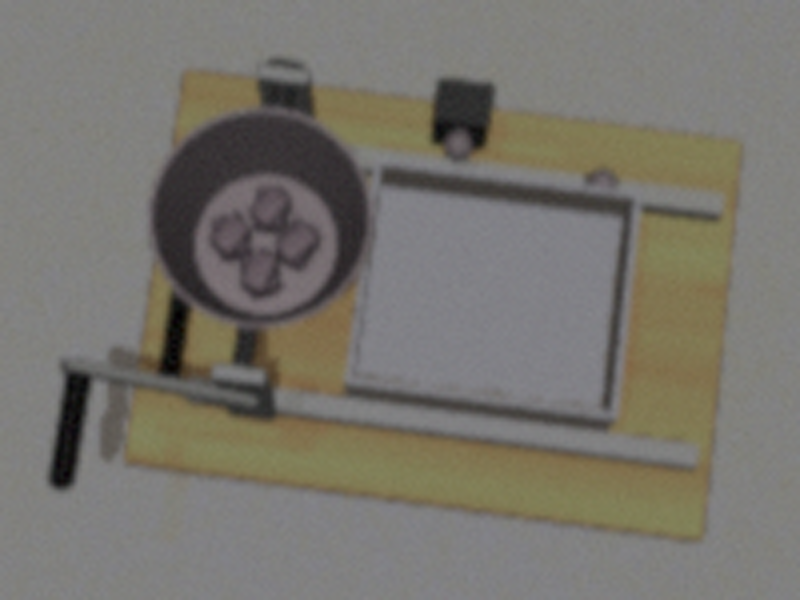

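View pics/sidec.png

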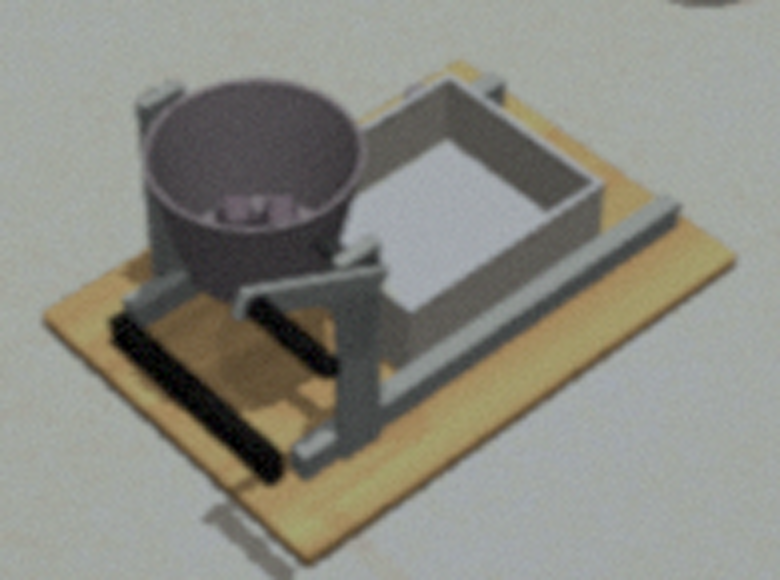

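The enlarged top view gives the base-top corners at crop pixels (186,70), (742,142), (703,540) and (127,463). The bar runs from (76,375) to (62,485), and the outer rim corners of the tray's end wall are at (640,197) and (614,423). The pot is upright with four stones in it.

```bash
cat >> h.py <<'E'
def full(p): return (np.array(p)+.5)/4-.5+np.array([240,190])
E
python3 - <<'E'
from h import *
px=[(186,70),(742,142),(703,540),(127,463)];loc=np.array([[110,65],[110,-245],[-110,-245],[-110,65]])/1000
W=np.array([at_z("top",*full(p),.012)[:2] for p in px])
print(W.round(4),np.linalg.norm(W-np.roll(W,-1,0),axis=1).round(4))
a=loc-loc.mean(0);b=W-W.mean(0)
th=np.arctan2((a[:,0]*b[:,1]-a[:,1]*b[:,0]).sum(),(a*b).sum())
M=np.array([[np.cos(th),-np.sin(th)],[np.sin(th),np.cos(th)]]);O=W.mean(0)-M@loc.mean(0)
print("th",th,"O",O,"res",(W-(loc@M.T+O)).round(4))
np.save("stand.npy",[th,*O])
L=lambda P:(M.T@(P[:2]-O)).round(4)
D=np.load("top.npy")
for n,p,z in[("bar",(68,430),.176),("barE",(76,375),.176),("barF",(62,485),.176),("tray",(640,197),.066),("tray",(614,423),.066),("tray",(378,166),.066),("potc",(262,217),.165),("upr",(242,375),.154),("catch",(466,82),.066)]:
    f=full(p);P=at_z("top",*f,z);d=D[int(round(f[1])),int(round(f[0]))];print(n,P.round(4),L(P),"depth z",at_d("top",*f,d).round(3))
c=lambda x,y,z:np.r_[M@[x,y]+O,z]
print("axis",c(-.11,0,.14),"bar",c(-.11,.071,.176),"push",c(0,-.17,.051))
q=[c(-.11,.071,.176),c(.11,.065,.012),c(-.11,-.245,.012),c(-.11,.065,.012)]
print("side px in crop",((proj("side",q)-[240,200])*4).round(0).tolist())
E
```

```text
[[ 0.6784  0.0707]
 [ 0.6506 -0.2356]
 [ 0.4338 -0.2163]
 [ 0.4609  0.089 ]] [0.3075 0.2177 0.3065 0.2183]
th -0.08837976786726384 O [0.56385207 0.01661292] res [[-0.0008 -0.001 ]
 [-0.0012  0.0016]
 [ 0.0011  0.0014]
 [ 0.0008 -0.002 ]]
bar [0.4585 0.0993 0.176 ] [-0.1123  0.0731] depth z [0.458 0.099 0.182]
barE [0.4839 0.0974 0.176 ] [-0.0867  0.0735] depth z [0.483 0.096 0.184]
barF [0.4333 0.1003 0.176 ] [-0.1374  0.0718] depth z [0.433 0.099 0.182]
tray [ 0.6048 -0.1737  0.066 ] [ 0.0575 -0.186 ] depth z [ 0.613 -0.178  0.031]
tray [ 0.4866 -0.1624  0.066 ] [-0.0612 -0.1851] depth z [ 0.488 -0.164  0.052]
tray [ 0.6154 -0.0373  0.066 ] [ 0.0561 -0.0491] depth z [ 0.615 -0.037  0.068]
potc [0.5643 0.0165 0.165 ] [ 0.0004 -0.0001] depth z [0.574 0.019 0.118]
upr [0.4904 0.0224 0.154 ] [-0.0737 -0.0007] depth z [0.49  0.022 0.154]
catch [ 0.6627 -0.0816  0.066 ] [ 0.1072 -0.0891] depth z [ 0.663 -0.082  0.065]
axis [0.45428139 0.02632204 0.14      ] bar [0.46054819 0.09704493 0.176     ] push [ 0.54884706 -0.15272358  0.051     ]
side px in crop [[294.0, 332.0], [42.0, 309.0], [742.0, 249.0], [312.0, 556.0]]
```

```bash
cat >> h.py <<'E'
def row(x,y,z,t=0.0):
    """stand-local TCP target (m), tilt t -> shares from the present pose"""
    th,ox,oy=np.load("stand.npy");o=ctrl.get_obs()
    S=R.from_euler("z",th);P=S.apply([x,y,z])+[ox,oy,0]
    T=S*R.from_euler("x",np.pi)*R.from_euler("x",t)
    C=R.from_quat(o["ee_rot"])
    return np.r_[C.inv().apply(P-o["ee_pos"])/.3,(C.inv()*T).as_rotvec()/.5].round(3).tolist()
def loc():
    th,ox,oy=np.load("stand.npy");o=ctrl.get_obs();S=R.from_euler("z",th)
    return o["time_s"],S.inv().apply(o["ee_pos"]-[ox,oy,0]).round(4),S.inv().apply(o["wrist_force"]).round(1),(S.inv()*R.from_quat(o["ee_rot"])).as_euler("xyz").round(3),round(float(o["width"]),4)
E
python3 -c "
from h import *
print(loc());print(row(0,-.27,.16));print(row(0,-.27,.16,.5))
print(at_z('top',512,248,.02))"
```

```text
(0.1, array([-0.2901, -0.6294,  0.2304]), array([ 0.2,  0.9, -0.1]), array([-3.14 ,  0.   ,  0.447]), 0.0854)
[1.39, -0.662, 0.236, -0.003, 0.001, 0.894]
[1.39, -0.662, 0.236, 0.98, 0.224, 0.875]
[ 0.60580738 -0.42095579  0.02      ]
```

Call:
step_arm(
  commands=[
    [[0.95,-0.45,0.16,0,0,0.89],[0.95,-0.45,0.16,0,0,0.89],[0.95,-0.45,0.16,0,0,0.89],[0.95,-0.45,0.16,0,0,0.89],[0.95,-0.45,0.16,0,0,0.89],[0.95,-0.45,0.16,0,0,0.89],[0.95,-0.45,0.16,0,0,0.89],[0.95,-0.45,0.16,0,0,0.89]],
  ],
  grip=1,
)

```text
time_s: 0.77
ee_pos: [0.4411, -0.355, 0.1825]
ee_rot: [0.999, -0.042, -0.0, -0.001]
wrist_force: [0.9, 0.4, 0.0]
width: -0.0
finger_force: 0.0
```

```bash
python3 -c "
from h import *
print(loc());print(row(0,-.25,.1,.5))"
```

```text
(0.7667, array([-0.0895, -0.381 ,  0.1825]), array([0.8, 0.4, 0. ]), array([-3.14 ,  0.   ,  0.005]), -0.0)
[0.301, -0.435, 0.276, 0.997, 0.003, 0.01]
```

Call:
step_arm(
  commands=[
    [[0.15,-0.22,0.14,0.5,0,0],[0.3,-0.43,0.27,1,0,0.01],[0.3,-0.43,0.27,1,0,0.01],[0.3,-0.43,0.27,1,0,0.01],[0.3,-0.43,0.27,1,0,0.01],[0.3,-0.43,0.27,1,0,0.01],[0.3,-0.43,0.27,1,0,0.01]],
  ],
)

```text
time_s: 1.35
ee_pos: [0.5396, -0.2379, 0.1024]
ee_rot: [0.968, -0.044, 0.01, -0.246]
wrist_force: [0.5, -0.7, 1.0]
width: 0.0003
finger_force: 0.0
```

```bash
python3 -c "
from h import *
print(loc());print(row(0,-.225,.045,.5));print(row(0,-.195,.045,.5));print(row(0,-.105,.045,.5))"
```

```text
(1.35, array([-0.0017, -0.2557,  0.1024]), array([ 0.6, -0.7,  1. ]), array([-2.643e+00,  1.000e-03, -1.000e-03]), 0.0003)
[0.006, 0.002, 0.217, 0.003, 0.001, -0.004]
[0.006, -0.086, 0.265, 0.003, 0.001, -0.004]
[0.005, -0.35, 0.408, 0.003, 0.001, -0.004]
```

Call:
step_arm(
  commands=[
    [[0.006,0.002,0.11,0,0,0],[0.006,0.002,0.217,0,0,0],[0.006,0.002,0.217,0,0,0],[0.006,-0.03,0.235,0,0,0],[0.006,-0.06,0.25,0,0,0],[0.006,-0.086,0.265,0,0,0],[0.006,-0.116,0.281,0,0,0],[0.006,-0.145,0.297,0,0,0]],
  ],
)

```text
time_s: 2.02
ee_pos: [0.5497, -0.1575, 0.0466]
ee_rot: [0.968, -0.044, 0.012, -0.246]
wrist_force: [0.2, -1.6, 0.8]
width: -0.0001
finger_force: 0.7
```

```bash
python3 -c "
from h import *
print(loc());print(row(0,-.14,.045,.5));print(row(0,-.12,.045,.5));print(row(0,-.1,.045,.5))"
```

```text
(2.0167, array([ 0.0013, -0.1747,  0.0466]), array([ 0.4, -1.6,  0.8]), array([-2.643e+00, -2.000e-03, -3.000e-03]), -0.0001)
[-0.005, -0.099, 0.06, 0.004, -0.006, -0.004]
[-0.005, -0.158, 0.092, 0.004, -0.006, -0.004]
[-0.005, -0.216, 0.124, 0.004, -0.006, -0.004]
```

Call:
step_arm(
  commands=[
    [[-0.005,-0.03,0.02,0,0,0],[-0.005,-0.06,0.037,0,0,0],[-0.005,-0.09,0.055,0,0,0],[-0.005,-0.12,0.071,0,0,0],[-0.005,-0.14,0.082,0,0,0],[-0.005,-0.158,0.092,0,0,0],[-0.005,-0.175,0.101,0,0,0],[-0.005,-0.19,0.11,0,0,0]],
  ],
)

```text
time_s: 2.68
ee_pos: [0.5532, -0.0913, 0.0433]
ee_rot: [0.968, -0.044, 0.011, -0.247]
wrist_force: [0.2, 0.6, 0.8]
width: 0.0003
finger_force: 0.0
```

```bash
python3 -c "
from h import *
print(loc());print(row(0,-.1,.045,.5));
p,d=ctrl.capture('top');cv2.imwrite('pics/t2.png',cv2.resize(p[190:340,240:440,::-1],None,fx=4,fy=4,interpolation=cv2.INTER_CUBIC))"
```

```text
(2.6833, array([-0.0011, -0.1084,  0.0433]), array([0.1, 0.6, 0.8]), array([-2.641e+00,  2.000e-03, -3.000e-03]), 0.0003)
[0.004, -0.027, 0.008, -0.0, 0.0, -0.006]
```

View pics/t2.png

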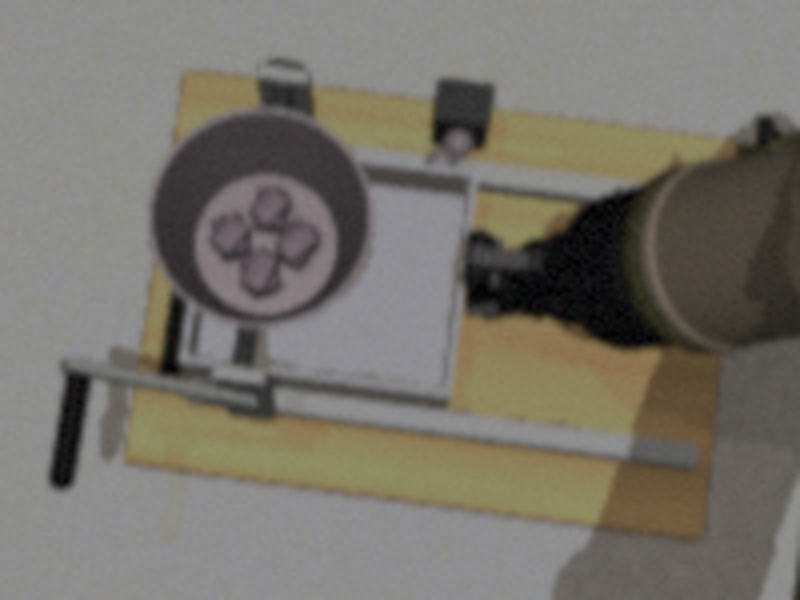

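The tray's end wall is now at about (475,178)–(449,405) and the push force has dropped to zero, so it has probably snapped in. I'll nudge forward to check it is against the stop.

Call:
step_arm(
  commands=[
    [[0.003,-0.009,0.003,0,0,0],[0.003,-0.018,0.007,0,0,0],[0.003,-0.024,0.01,0,0,0],[0.003,-0.03,0.013,0,0,0],[0.003,-0.03,0.013,0,0,0]],
  ],
)

```text
time_s: 3.15
ee_pos: [0.5546, -0.087, 0.0438]
ee_rot: [0.968, -0.046, 0.011, -0.245]
wrist_force: [-4.6, -12.3, 3.2]
width: 0.0003
finger_force: 6.3
```

```bash
python3 -c "
from h import *
print(loc());print(row(0,-.095,.045,.5));
th,ox,oy=np.load('stand.npy')
for p in[(475,178),(449,405)]: print(R.from_euler('z',-th).apply(at_z('top',*full(p),.066)-[ox,oy,0]))"
```

```text
(3.15, array([-1.00e-04, -1.04e-01,  4.38e-02]), array([ -3.5, -12.6,   3.2]), array([-2.647e+00,  1.000e-03, -7.000e-03]), 0.0003)
[0.0, -0.028, 0.011, 0.011, -0.005, -0.013]
[ 0.05637003 -0.09994758  0.066     ]
[-0.06308193 -0.10103626  0.066     ]
```

The measured wall position was y ≈ -0.100, about 14 mm short of home, so the tray is still on the ridge (12 N now). I'll keep pushing.

Call:
step_arm(
  commands=[
    [[0,-0.01,0.005,0,0,0],[0,-0.02,0.01,0,0,0],[0,-0.03,0.014,0,0,0],[0,-0.036,0.018,0,0,0],[0,-0.036,0.018,0,0,0]],
  ],
)

```text
time_s: 3.57
ee_pos: [0.5548, -0.0864, 0.0438]
ee_rot: [0.97, -0.051, 0.013, -0.239]
wrist_force: [-17.9, -40.0, 13.3]
width: -0.0004
finger_force: 20.8
```

```bash
python3 -c "
from h import *
print(loc())"
```

```text
(3.5667, array([ 1.000e-04, -1.034e-01,  4.380e-02]), array([-14.3, -41.4,  13.3]), array([-2.659, -0.   , -0.017]), -0.0004)
```

Call:
step_arm(
  commands=[
    [[0,0.03,-0.015,0,0,0],[0,0.06,-0.03,0,0,0],[0,0.1,-0.05,0,0,0],[0,0.1,-0.05,0,0,0]],
  ],
)

```text
time_s: 3.9
ee_pos: [0.5529, -0.1064, 0.043]
ee_rot: [0.968, -0.046, 0.011, -0.247]
wrist_force: [-0.7, -0.8, -0.0]
width: -0.0002
finger_force: 0.0
```

```bash
python3 -c "
from h import *
print(loc())
p,d=ctrl.capture('top');q,_=ctrl.capture('side')
a=cv2.resize(p[200:300,270:380,::-1],None,fx=5,fy=5,interpolation=cv2.INTER_CUBIC)
cv2.imwrite('pics/t3.png',a)
cv2.imwrite('pics/s3.png',cv2.resize(q[200:345,240:435,::-1],None,fx=4,fy=4,interpolation=cv2.INTER_CUBIC))
th,ox,oy=np.load('stand.npy');S=R.from_euler('z',th)
for yy in(-.1,-.085):
  P=S.apply([[.06,yy,.066],[-.06,yy,.066],[-.06,yy+.14,.066]])+[ox,oy,0]
  print(yy,((proj('top',P)-[270,200])*5).round(),((proj('side',P)-[240,200])*4).round())"
```

```text
(3.9, array([-0.    , -0.1235,  0.043 ]), array([-0.6, -0.8, -0. ]), array([-2.643e+00,  1.000e-03, -5.000e-03]), -0.0002)
-0.1 [[443. 162.]
 [408. 447.]
 [ 68. 402.]] [[334. 141.]
 [488. 259.]
 [281. 398.]]
-0.085 [[407. 158.]
 [371. 442.]
 [ 31. 397.]] [[313. 154.]
 [467. 273.]
 [257. 413.]]
```

View pics/t3.png

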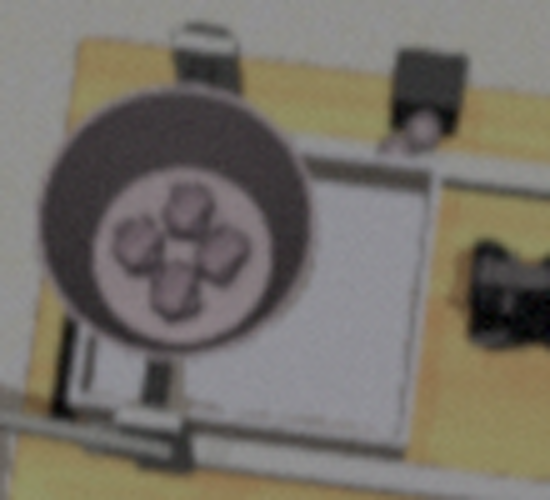

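View pics/s3.png

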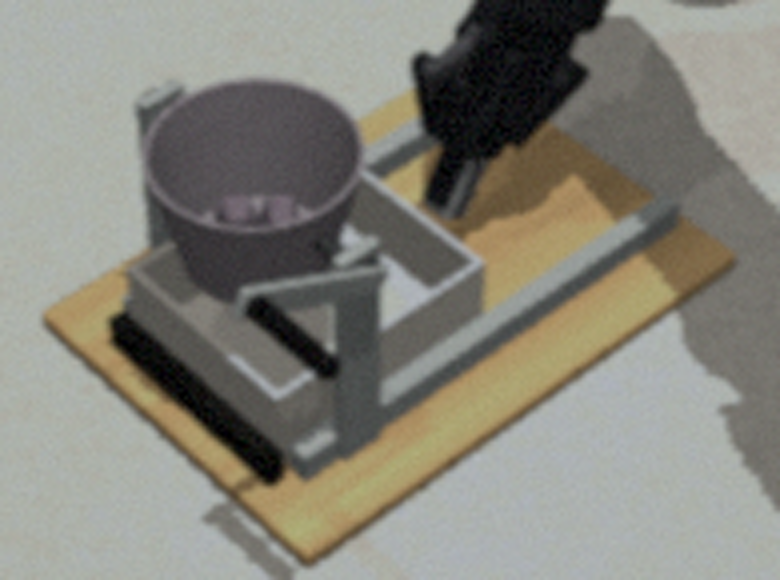

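The tray rim meets the black stop in both views. Its ridge at (385,148) is about 15 mm past the plunger at (424,130), and 41 N moved it no further, so the tray is home. Next is the crank.

```bash
python3 -c "
from h import *
print(row(0,-.19,.16,.5));print(row(-.03,-.16,.30,.3))"
```

```text
[0.0, 0.017, -0.453, -0.002, 0.0, -0.006]
[-0.101, -0.295, -0.814, -0.402, 0.001, -0.006]
```

Call:
step_arm(
  commands=[
    [[0,0.01,-0.22,0,0,0],[0,0.017,-0.45,0,0,0],[-0.05,-0.15,-0.64,-0.2,0,0],[-0.1,-0.295,-0.81,-0.4,0,0],[-0.1,-0.295,-0.81,-0.4,0,0],[-0.1,-0.295,-0.81,-0.4,0,0],[-0.1,-0.295,-0.81,-0.4,0,0]],
  ],
  grip=0,
)

```text
time_s: 4.58
ee_pos: [0.521, -0.1368, 0.3054]
ee_rot: [0.988, -0.042, 0.009, -0.148]
wrist_force: [0.7, -0.4, 0.6]
width: 0.0421
finger_force: 0.0
```

```bash
python3 -c "
from h import *
print(loc());print(row(-.113,.072,.25,0))"
```

```text
(4.5833, array([-0.0292, -0.1566,  0.3054]), array([ 0.7, -0.3,  0.6]), array([-2.843e+00, -6.000e-03,  2.000e-03]), 0.0421)
[-0.279, -0.675, 0.399, -0.597, -0.011, 0.005]
```

Call:
step_arm(
  commands=[
    [[-0.05,-0.11,0.06,-0.1,0,0],[-0.1,-0.22,0.13,-0.2,0,0],[-0.15,-0.34,0.2,-0.3,0,0],[-0.2,-0.45,0.27,-0.4,0,0],[-0.25,-0.56,0.33,-0.5,0,0],[-0.28,-0.675,0.4,-0.6,-0.01,0],[-0.28,-0.675,0.4,-0.6,-0.01,0],[-0.28,-0.675,0.4,-0.6,-0.01,0]],
  ],
)

```text
time_s: 5.25
ee_pos: [0.4552, 0.1017, 0.2441]
ee_rot: [0.999, -0.039, -0.004, -0.0]
wrist_force: [0.7, -0.5, 0.2]
width: 0.0427
finger_force: 0.0
```

```bash
python3 -c "
from h import *
print(loc());print(row(-.113,.072,.158,0))
p,d=ctrl.capture('side');cv2.imwrite('pics/s4.png',cv2.resize(p[150:345,220:435,::-1],None,fx=3,fy=3,interpolation=cv2.INTER_CUBIC))"
```

```text
(5.25, array([-0.1157,  0.0751,  0.2441]), array([ 0.8, -0.5,  0.2]), array([-3.141,  0.007,  0.009]), 0.0427)
[0.011, 0.011, 0.287, -0.001, 0.014, 0.019]
```

View pics/s4.png

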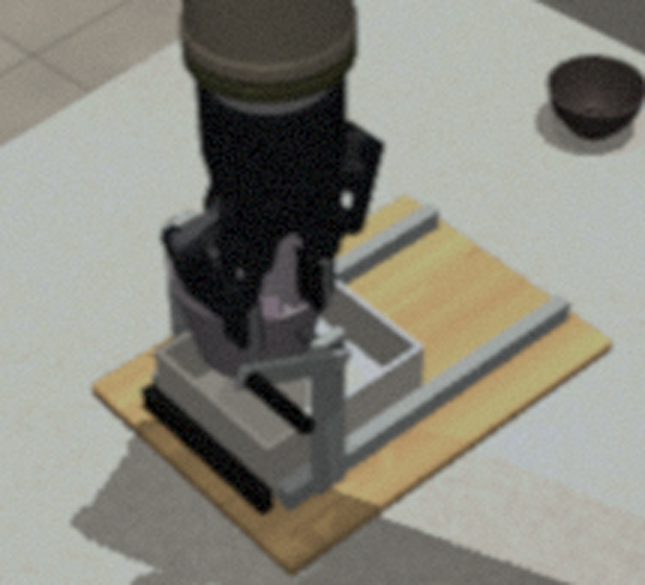

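The fingers at (240,320) and (312,290) straddle the line directly above the bar at (280,400), so I can descend and close.

Call:
step_arm(
  commands=[
    [[0.011,0.011,0.1,0,0.01,0.02],[0.011,0.011,0.2,0,0.01,0.02],[0.011,0.011,0.25,0,0.01,0.02],[0.011,0.011,0.287,0,0.01,0.02],[0.011,0.011,0.287,0,0.01,0.02],[0.011,0.011,0.287,0,0.01,0.02]],
  ],
)

```text
time_s: 5.8
ee_pos: [0.4598, 0.0919, 0.1586]
ee_rot: [0.999, -0.051, -0.001, -0.0]
wrist_force: [0.4, 0.3, -0.6]
width: 0.0427
finger_force: 0.0
```

Call:
step_arm(
  commands=[
    [[0,0,0,0,0,0],[0,0,0,0,0,0],[0,0,0,0,0,0],[0,0,0,0,0,0],[0,0,0,0,0,0]],
  ],
  grip=1,
)

```text
time_s: 6.22
ee_pos: [0.4613, 0.0991, 0.1615]
ee_rot: [0.999, -0.047, 0.002, -0.004]
wrist_force: [-1.0, 17.6, 6.6]
width: 0.0096
finger_force: 58.5
```

```bash
cat > arc.py <<'E'
import sys
from h import *
print(loc())
x=-.113
for a in map(float,sys.argv[1:]):
    b=np.arctan2(36,71)+a
    print(a,row(x,.0796*np.cos(b)+OFF[0] if 0 else .0796*np.cos(b),.14+.0796*np.sin(b)-.0187)[:3])
E
python3 arc.py 0 .1 .2 .3 .4 .5 .6
```

```text
(6.2167, array([-0.1095,  0.0731,  0.1615]), array([-2.5, 17.4,  6.6]), array([-3.134, -0.005, -0.006]), 0.0096)
0.0 [-0.012, 0.007, 0.014]
0.1 [-0.012, 0.02, -0.009]
0.2 [-0.011, 0.036, -0.031]
0.3 [-0.011, 0.053, -0.051]
0.4 [-0.011, 0.072, -0.069]
0.5 [-0.011, 0.093, -0.085]
0.6 [-0.011, 0.116, -0.099]
```

```bash
python3 - <<'E'
import numpy as np
b0=np.arctan2(36,71)
for s,n in((0,.6),(.6,1.2),(1.2,1.8),(1.8,2.2)):
    A=np.linspace(s,n,9)[1:];f=lambda a:np.c_[.0796*np.cos(b0+a),.0796*np.sin(b0+a)]
    d=(f(A)-f(np.array([s])))/.3
    print([[0,round(-y,3),round(-z,3),0,0,0] for y,z in d])
E
```

```text
[[0, np.float64(0.01), np.float64(-0.017), 0, 0, 0], [0, np.float64(0.021), np.float64(-0.034), 0, 0, 0], [0, np.float64(0.033), np.float64(-0.05), 0, 0, 0], [0, np.float64(0.046), np.float64(-0.065), 0, 0, 0], [0, np.float64(0.06), np.float64(-0.078), 0, 0, 0], [0, np.float64(0.076), np.float64(-0.091), 0, 0, 0], [0, np.float64(0.092), np.float64(-0.102), 0, 0, 0], [0, np.float64(0.109), np.float64(-0.113), 0, 0, 0]]
[[0, np.float64(0.018), np.float64(-0.009), 0, 0, 0], [0, np.float64(0.036), np.float64(-0.016), 0, 0, 0], [0, np.float64(0.055), np.float64(-0.023), 0, 0, 0], [0, np.float64(0.074), np.float64(-0.027), 0, 0, 0], [0, np.float64(0.094), np.float64(-0.031), 0, 0, 0], [0, np.float64(0.114), np.float64(-0.032), 0, 0, 0], [0, np.float64(0.134), np.float64(-0.033), 0, 0, 0], [0, np.float64(0.154), np.float64(-0.031), 0, 0, 0]]
[[0, np.float64(0.02), np.float64(0.003), 0, 0, 0], [0, np.float64(0.039), np.float64(0.007), 0, 0, 0], [0, np.float64(0.058), np.float64(0.012), 0, 0, 0], [0, np.float64(0.077), np.float64(0.02), 0, 0, 0], [0, np.float64(0.095), np.float64(0.028), 0, 0, 0], [0, np.float64(0.112), np.float64(0.038), 0, 0, 0], [0, np.float64(0.129), np.float64(0.049), 0, 0, 0], [0, np.float64(0.145), np.float64(0.061), 0, 0, 0]]
[[0, np.float64(0.01), np.float64(0.009), 0, 0, 0], [0, np.float64(0.019), np.float64(0.018), 0, 0, 0], [0, np.float64(0.028), np.float64(0.028), 0, 0, 0], [0, np.float64(0.037), np.float64(0.038), 0, 0, 0], [0, np.float64(0.045), np.float64(0.049), 0, 0, 0], [0, np.float64(0.052), np.float64(0.059), 0, 0, 0], [0, np.float64(0.059), np.float64(0.071), 0, 0, 0], [0, np.float64(0.066), np.float64(0.082), 0, 0, 0]]
```

Call:
step_arm(
  commands=[
    [[0,0.0,-0.015,0,0,0],[0,0.009,-0.031,0,0,0],[0,0.021,-0.047,0,0,0],[0,0.034,-0.062,0,0,0],[0,0.048,-0.075,0,0,0],[0,0.064,-0.088,0,0,0],[0,0.08,-0.099,0,0,0],[0,0.097,-0.11,0,0,0]],
  ],
)

```text
time_s: 6.88
ee_pos: [0.4587, 0.0699, 0.1953]
ee_rot: [0.999, -0.047, 0.003, -0.004]
wrist_force: [-2.6, 17.6, 15.3]
width: 0.0101
finger_force: 58.6
```

```bash
sed -i 's/ if 0 else .*cos(b),.14/,.14/;s/+OFF\[0\]/+.002/' arc.py; python3 arc.py .5 .6 .7
```

```text
(6.8833, array([-0.1095,  0.0438,  0.1953]), array([-4.1, 17.3, 15.3]), array([-3.134, -0.005, -0.006]), 0.0101)
0.5 [-0.012, -0.011, 0.028]
0.6 [-0.012, 0.012, 0.014]
0.7 [-0.012, 0.036, 0.002]
```

Call:
step_arm(
  commands=[
    [[0,0.018,-0.009,0,0,0],[0,0.036,-0.016,0,0,0],[0,0.055,-0.023,0,0,0],[0,0.074,-0.027,0,0,0],[0,0.094,-0.031,0,0,0],[0,0.114,-0.032,0,0,0],[0,0.134,-0.033,0,0,0],[0,0.154,-0.031,0,0,0]],
  ],
)

```text
time_s: 7.55
ee_pos: [0.4543, 0.0203, 0.2044]
ee_rot: [0.999, -0.049, 0.003, -0.002]
wrist_force: [-1.4, 10.1, 11.9]
width: 0.0096
finger_force: 62.1
```

```bash
python3 arc.py 1.1 1.2 1.3
```

```text
(7.55, array([-0.1095, -0.006 ,  0.2044]), array([-2.3, 10. , 11.9]), array([-3.138, -0.006, -0.009]), 0.0096)
1.1 [-0.012, -0.027, 0.012]
1.2 [-0.012, -0.0, 0.013]
1.3 [-0.012, 0.026, 0.017]
```

Call:
step_arm(
  commands=[
    [[0,0.02,0.003,0,0,0],[0,0.039,0.007,0,0,0],[0,0.058,0.012,0,0,0],[0,0.077,0.02,0,0,0],[0,0.095,0.028,0,0,0],[0,0.112,0.038,0,0,0],[0,0.129,0.049,0,0,0],[0,0.145,0.061,0,0,0]],
  ],
)

```text
time_s: 8.22
ee_pos: [0.4503, -0.0235, 0.1848]
ee_rot: [0.999, -0.049, 0.003, -0.001]
wrist_force: [5.1, 9.3, 4.1]
width: 0.0096
finger_force: 62.0
```

```bash
python3 arc.py 1.8 1.9 2.1 2.2
```

```text
(8.2167, array([-0.1095, -0.05  ,  0.1848]), array([4.3, 9.7, 4.1]), array([-3.139, -0.006, -0.009]), 0.0096)
1.8 [-0.012, -0.003, 0.008]
1.9 [-0.011, 0.017, 0.026]
2.1 [-0.011, 0.05, 0.068]
2.2 [-0.011, 0.063, 0.091]
```

Call:
step_arm(
  commands=[
    [[0,0.01,0.009,0,0,0],[0,0.019,0.018,0,0,0],[0,0.028,0.028,0,0,0],[0,0.037,0.038,0,0,0],[0,0.045,0.049,0,0,0],[0,0.052,0.059,0,0,0],[0,0.059,0.071,0,0,0],[0,0.063,0.078,0,0,0]],
  ],
)

```text
time_s: 8.88
ee_pos: [0.4487, -0.0424, 0.1619]
ee_rot: [0.999, -0.049, 0.003, -0.001]
wrist_force: [-4.8, 11.0, 25.0]
width: 0.0096
finger_force: 62.3
```

Call:
step_arm(
  commands=[
    [[0,0,0,0,0,0],[0,0,0,0,0,0],[0,0,0,0,0,0],[0,0,0,0,0,0],[0,0,0,0,0,0],[0,0,0,0,0,0],[0,0,0,0,0,0],[0,0,0,0,0,0]],
  ],
)

```text
time_s: 9.55
ee_pos: [0.4486, -0.0422, 0.1621]
ee_rot: [0.999, -0.049, 0.003, -0.001]
wrist_force: [1.1, 6.5, 8.8]
width: 0.0098
finger_force: 60.6
```

```bash
python3 arc.py 2.1 2.2; python3 -c "
from h import *
a=[]
for n in('top','side'):
  p,d=ctrl.capture(n);p=p[170:345,240:440] if n=='side' else p[180:355,240:440];a.append(p[:,:,::-1])
cv2.imwrite('pics/d5.png',cv2.resize(np.hstack(a),(800,350),interpolation=cv2.INTER_CUBIC))"
```

```text
(9.55, array([-0.1096, -0.0688,  0.1621]), array([0.6, 6.6, 8.8]), array([-3.139, -0.006, -0.009]), 0.0098)
2.1 [-0.012, -0.013, -0.008]
2.2 [-0.012, 0.0, 0.015]
```

View pics/d5.png

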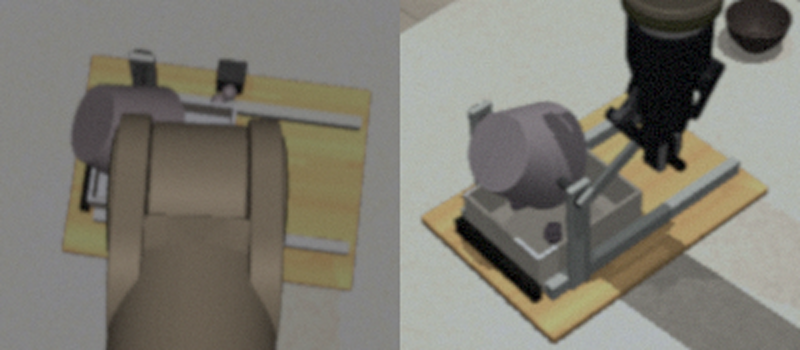

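The pot is tipped to its stop (mouth down, foot at (500,165) in the right-hand view), and one stone shows in the tray at (552,232). I'll swing it back and check that all four dropped.

Call:
step_arm(
  commands=[
    [[0,-0.012,-0.021,0,0,0],[0,-0.026,-0.04,0,0,0],[0,-0.044,-0.06,0,0,0],[0,-0.063,-0.078,0,0,0],[0,-0.079,-0.09,0,0,0],[0,-0.096,-0.101,0,0,0],[0,-0.113,-0.111,0,0,0],[0,-0.131,-0.119,0,0,0]],
  ],
)

```text
time_s: 10.32
ee_pos: [0.4514, -0.0104, 0.1981]
ee_rot: [0.999, -0.053, 0.002, 0.003]
wrist_force: [-4.5, -19.0, 17.4]
width: 0.0096
finger_force: 59.1
```

```bash
python3 arc.py 1.5 1.4 1.2 1 .8
```

```text
(10.3167, array([-0.1096, -0.0369,  0.1981]), array([ -2.8, -19.4,  17.4]), array([ 3.135, -0.005, -0.017]), 0.0096)
1.5 [-0.012, -0.026, 0.011]
1.4 [-0.012, -0.051, 0.002]
1.2 [-0.013, -0.103, -0.009]
1.0 [-0.014, -0.156, -0.009]
0.8 [-0.015, -0.208, 0.001]
```

Call:
step_arm(
  commands=[
    [[0,-0.02,-0.005,0,0,0],[0,-0.04,-0.01,0,0,0],[0,-0.06,-0.014,0,0,0],[0,-0.08,-0.018,0,0,0],[0,-0.1,-0.021,0,0,0],[0,-0.12,-0.022,0,0,0],[0,-0.14,-0.022,0,0,0],[0,-0.16,-0.02,0,0,0]],
  ],
)

```text
time_s: 10.98
ee_pos: [0.4565, 0.0418, 0.2046]
ee_rot: [0.999, -0.05, 0.003, 0.001]
wrist_force: [-3.9, -5.6, 14.9]
width: 0.0096
finger_force: 63.4
```

```bash
python3 arc.py 1 .9 .8 .7 .6 .5 .4 .3
```

```text
(10.9833, array([-0.1091,  0.0156,  0.2046]), array([-3.4, -5.9, 14.9]), array([ 3.141, -0.006, -0.013]), 0.0096)
1.0 [-0.013, 0.019, 0.014]
0.9 [-0.013, -0.008, 0.018]
0.8 [-0.014, -0.033, 0.024]
0.7 [-0.014, -0.058, 0.033]
0.6 [-0.014, -0.082, 0.045]
0.5 [-0.015, -0.105, 0.059]
0.4 [-0.015, -0.126, 0.075]
0.3 [-0.015, -0.145, 0.093]
```

Now at a≈0.93.

Call:
step_arm(
  commands=[
    [[0,-0.02,0.004,0,0,0],[0,-0.04,0.009,0,0,0],[0,-0.058,0.016,0,0,0],[0,-0.075,0.024,0,0,0],[0,-0.092,0.034,0,0,0],[0,-0.107,0.045,0,0,0],[0,-0.121,0.056,0,0,0],[0,-0.134,0.067,0,0,0]],
  ],
)

```text
time_s: 11.65
ee_pos: [0.4599, 0.0824, 0.1818]
ee_rot: [0.999, -0.05, 0.001, -0.0]
wrist_force: [1.6, -3.8, 8.0]
width: 0.0097
finger_force: 67.7
```

```bash
python3 arc.py .4 .3 .2 .1 0
```

```text
(11.65, array([-0.1094,  0.0564,  0.1818]), array([ 2. , -3.7,  8. ]), array([-3.141e+00, -2.000e-03, -1.200e-02]), 0.0097)
0.4 [-0.012, 0.01, -0.001]
0.3 [-0.012, -0.009, 0.017]
0.2 [-0.012, -0.027, 0.037]
0.1 [-0.013, -0.042, 0.059]
0.0 [-0.013, -0.055, 0.082]
```

Call:
step_arm(
  commands=[
    [[0,-0.012,0.01,0,0,0],[0,-0.023,0.02,0,0,0],[0,-0.034,0.032,0,0,0],[0,-0.043,0.044,0,0,0],[0,-0.051,0.057,0,0,0],[0,-0.058,0.068,0,0,0],[0,-0.062,0.076,0,0,0],[0,-0.064,0.08,0,0,0]],
  ],
)

```text
time_s: 12.32
ee_pos: [0.4617, 0.1001, 0.1577]
ee_rot: [0.999, -0.051, 0.001, 0.001]
wrist_force: [-3.0, -9.8, 19.1]
width: 0.0099
finger_force: 70.5
```

```bash
python3 arc.py 0
```

```text
(12.3167, array([-0.1091,  0.0741,  0.1577]), array([ -2.1, -10. ,  19.1]), array([ 3.14e+00, -1.00e-03, -1.30e-02]), 0.0099)
0.0 [-0.013, 0.004, 0.001]
```

Call:
step_arm(
  commands=[
    [[0,0,0,0,0,0],[0,0,0,0,0,0],[0,0,0,0,0,0],[0,0,0,0,0,0]],
  ],
  grip=0,
)

```text
time_s: 12.65
ee_pos: [0.4601, 0.102, 0.1564]
ee_rot: [0.999, -0.05, -0.001, -0.0]
wrist_force: [-0.7, 0.4, -0.4]
width: 0.0428
finger_force: 0.0
```

Call:
step_arm(
  commands=[
    [[0,0,-0.06,0,0,0],[0,0,-0.14,0,0,0],[0,0,-0.26,0,0,0],[0,0,-0.38,0,0,0],[0,0,-0.5,0,0,0],[-0.1,-0.1,-0.55,0,0,0],[-0.2,-0.2,-0.55,0,0,0],[-0.2,-0.3,-0.55,0,0,0]],
  ],
)

```text
time_s: 13.32
ee_pos: [0.4068, 0.1993, 0.3239]
ee_rot: [0.999, -0.049, 0.001, -0.0]
wrist_force: [1.7, 1.6, 0.2]
width: 0.0428
finger_force: 0.0
```

```bash
python3 -c "
from h import *
print(loc());print(row(-.15,-.35,.3)[:3])"
```

```text
(13.3167, array([-0.1726,  0.1681,  0.3239]), array([1.6, 1.7, 0.2]), array([-3.141e+00, -2.000e-03, -1.000e-02]), 0.0428)
[0.093, 1.726, 0.079]
```

```bash
python3 -c "
from h import *
a=[]
for n in('top','side'):
  p,d=ctrl.capture(n);p=p[170:345,240:440] if n=='side' else p[180:355,240:440];a.append(p[:,:,::-1])
  cv2.imwrite('pics/full_%s.png'%n,p[:,:,::-1])
cv2.imwrite('pics/d6.png',cv2.resize(np.hstack(a),(800,350),interpolation=cv2.INTER_CUBIC))"
```

```text
(no output)
```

View pics/d6.png

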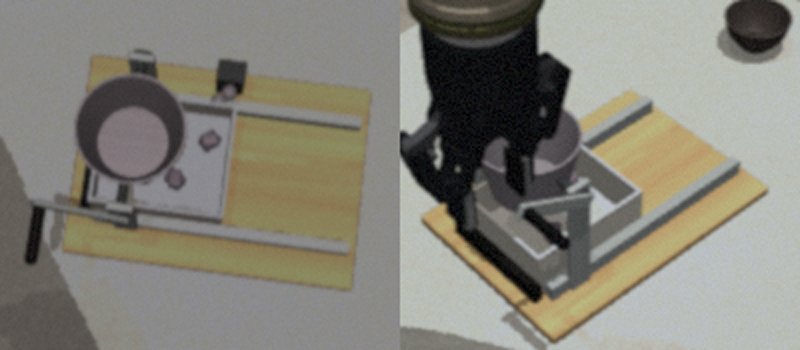

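The pot is empty and upright. Stones are visible in the tray at (208,140), (175,178) and (147,178), the last partly hidden by the pot, and none lie on the base outside the tray. I'll finish with a numeric depth comparison.

```bash
python3 - <<'E'
from h import *
p,d=ctrl.capture("top");d0=np.load("top.npy")
diff=d-d0
for n,(u,v) in dict(bar=(257,297),armtip=(258,281),rimL=(279,244),rimT=(305,218),rimR=(331,246),bottle=(115,252),crystal=(165,193),geode=(512,248)).items():
    print(n,np.nanmedian(diff[v-1:v+2,u-1:u+2]).round(4))
# side: compare changed pixels; stone-like blobs in tray by point height from side+top
th,ox,oy=np.load("stand.npy");S=R.from_euler("z",-th)
for n in("top","side"):
    d=ctrl.capture(n)[1];i,f,M=cam(n);v,u=np.mgrid[0:480,0:640]
    P=i["position"]+(np.stack([(u-i["cx"])/f,-(v-i["cy"])/f,-np.ones(u.shape)],-1)*d[...,None])@M.T
    L=S.apply(P.reshape(-1,3)-[ox,oy,0]).reshape(480,640,3)
    m=(abs(L[...,0])<.052)&(L[...,1]>-.09)&(L[...,1]<.03)&(L[...,2]>.029)&(L[...,2]<.05)&(d>0)
    k,l,s,c=cv2.connectedComponentsWithStats(m.astype(np.uint8))
    for j in range(1,k):
        if s[j,4]>6: print(n,s[j,4],np.median(L[l==j],0).round(3))
    o=(d>0)&(L[...,2]>.02)&(L[...,2]<.06)&(L[...,1]<-.12)&(L[...,1]>-.24)&(abs(L[...,0])<.05)
    print(n,"outside px",o.sum())
E
```

```text
bar 0.0007
armtip -0.0018
rimL -0.0011
rimT 0.0009
rimR -0.0013
bottle -0.6103
crystal 0.0016
geode 0.0013
top 80 [ 0.027 -0.075  0.036]
top 81 [-0.018 -0.044  0.036]
top outside px 1
side 18 [ 0.023 -0.075  0.037]
side 16 [-0.019 -0.014  0.042]
side outside px 0
```

Call:
step_arm(
  commands=[
    [[0,0.13,0,0,0,0],[0,0.26,0,0,0,0],[0,0.4,0,0,0,0],[0,0.53,0,0,0,0],[0.05,0.66,0,0,0,0],[0.1,0.8,0,0,0,0],[0.1,0.9,0,0,0,0],[0.1,1,0,0,0,0]],
  ],
)

```text
time_s: 14.23
ee_pos: [0.409, -0.1085, 0.321]
ee_rot: [0.999, -0.052, -0.001, -0.0]
wrist_force: [0.5, 0.3, 0.3]
width: 0.0429
finger_force: 0.0
```

Call:
step_arm(
  commands=[
    [[0,0.13,0,0,0,0],[0,0.26,0,0,0,0],[0,0.4,0,0,0,0],[0,0.53,0,0,0,0],[0,0.6,0,0,0,0],[0,0.6,0,0,0,0],[0,0.6,0,0,0,0]],
  ],
)

```text
time_s: 14.82
ee_pos: [0.3903, -0.2858, 0.3208]
ee_rot: [0.999, -0.053, -0.001, -0.0]
wrist_force: [0.1, 0.7, -0.2]
width: 0.043
finger_force: 0.0
```

```bash
python3 - <<'E'
from h import *
print(loc())
th,ox,oy=np.load("stand.npy");S=R.from_euler("z",-th)
n="side";i,f,M=cam(n);v,u=np.mgrid[0:480,0:640]
d=np.mean([ctrl.capture(n)[1] for _ in range(4)],0)
P=i["position"]+(np.stack([(u-i["cx"])/f,-(v-i["cy"])/f,-np.ones(u.shape)],-1)*d[...,None])@M.T
L=S.apply(P.reshape(-1,3)-[ox,oy,0]).reshape(480,640,3)
m=(abs(L[...,0])<.056)&(L[...,1]>-.095)&(L[...,1]<.034)&(L[...,2]>.027)&(L[...,2]<.05)&(d>0)
k,l,s,c=cv2.connectedComponentsWithStats(m.astype(np.uint8))
for j in range(1,k):
    if s[j,4]>4: print(s[j,4],np.median(L[l==j],0).round(3))
t=ctrl.capture("top")[1];print("bottle",np.median(t[249:256,112:119]-np.load("top.npy")[249:256,112:119]))
E
```

```text
(14.8167, array([-0.1462, -0.3166,  0.3208]), array([ 0.1,  0.7, -0.2]), array([-3.141e+00,  3.000e-03, -1.700e-02]), 0.043)
179 [ 0.001 -0.093  0.039]
16 [ 0.023 -0.075  0.036]
16 [-0.018 -0.014  0.042]
bottle -0.000957489
```

The fourth stone is hidden by the pot from both fixed cameras. There is plenty of time, so I'll look under it with the wrist camera.

```bash
python3 -c "
from h import *
print(row(.03,-.26,.21,.8))"
```

```text
[0.581, -0.183, 0.372, 1.6, -0.006, -0.02]
```

Call:
step_arm(
  commands=[
    [[0.15,-0.05,0.05,0.24,0,0],[0.3,-0.1,0.1,0.48,0,0],[0.45,-0.14,0.2,0.72,0,0],[0.58,-0.18,0.3,0.95,0,0],[0.58,-0.18,0.37,0.95,0,0],[0.58,-0.18,0.37,0.95,0,0],[0.58,-0.18,0.37,0.95,0,0]],
  ],
)

```text
time_s: 15.65
ee_pos: [0.5704, -0.2441, 0.206]
ee_rot: [0.97, -0.048, 0.008, -0.237]
wrist_force: [-1.1, 0.8, 0.2]
width: 0.0426
finger_force: 0.0
```

Call:
step_arm(
  commands=[
    [[0,0,0,0.24,0,0],[0,0,0,0.48,0,0],[0,0,0,0.65,0,0],[0,0,0,0.65,0,0],[0,0,0,0.65,0,0]],
  ],
)

```text
time_s: 16.07
ee_pos: [0.5695, -0.2486, 0.2112]
ee_rot: [0.921, -0.047, 0.019, -0.387]
wrist_force: [0.3, 0.4, 0.2]
width: 0.0424
finger_force: 0.0
```

```bash
python3 - <<'E'
from h import *
print(loc());o=ctrl.get_obs();i=ctrl.camera_info("wrist");p,d=ctrl.capture("wrist")
cv2.imwrite("pics/w.png",p[:,:,::-1])
f=240/np.tan(np.radians(i["fovy"])/2);v,u=np.mgrid[0:480,0:640].astype(float)
x,y=u-i["cx"],v-i["cy"];r=np.hypot(x,y)+1e-9;k=np.tan(r/f)/r
C=np.stack([x*k,-y*k,-np.ones_like(u)],-1)*d[...,None]
T=i["T_tool_cam"];W=R.from_quat(o["ee_rot"]).apply((C.reshape(-1,3)@T[:3,:3].T+T[:3,3]))+o["ee_pos"]
th,ox,oy=np.load("stand.npy");L=R.from_euler("z",-th).apply(W-[ox,oy,0]).reshape(480,640,3)
print("floor z",np.median(L[(abs(L[...,0])<.05)&(abs(L[...,1]+.03)<.05)&(L[...,2]<.03)&(d>0)],0))
m=(abs(L[...,0])<.052)&(L[...,1]>-.09)&(L[...,1]<.03)&(L[...,2]>.026)&(L[...,2]<.05)&(d>0)
k,l,s,c=cv2.connectedComponentsWithStats(m.astype(np.uint8))
for j in range(1,k):
    if s[j,4]>40: print(s[j,4],c[j].round(),np.median(L[l==j],0).round(3),s[j,:4])
E
```

```text
(16.0667, array([ 0.029 , -0.2636,  0.2112]), array([0.3, 0.4, 0.2]), array([-2.345e+00,  1.000e-03, -1.400e-02]), 0.0424)
floor z [ 0.00435635 -0.01742756  0.01881674]
255 [271. 177.] [ 0.043 -0.018  0.038] [263 169  18  18]
253 [272. 223.] [-0.015 -0.015  0.036] [264 213  18  20]
233 [290. 228.] [-0.017 -0.046  0.034] [283 218  15  20]
```

All four stones are in the tray: (0.025,-0.075), (-0.018,-0.045), (-0.016,-0.015) and (0.043,-0.018). The robot is clear of everything.

```bash
python3 -c "
from cell import ctrl
print(ctrl.close_job())"
```

```text
the job is handed in; nothing more can be done
None
```

The job is handed in at about 16 s: the tray is home against its stop with all four stones in it, the pot is back upright and released, and the bottle, crystal and geode bowl were not disturbed.

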